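# Lock the forming block on its arbor with the stop collar

## Task

Lock the beech forming block on its shaft: swing the stop collar round until its thumbscrew stands square over the flat on top of the shaft, and with it slide the block gently home against the shoulder so that no gap is left on either side of the block. Then tighten the thumbscrew onto the flat to a good finger-tightness, a torque of about 0.4 newton-metres on the knob and not much more, and let go. Leave the other things on the counter where they are.

Things in the scene. Friction and masses are not known exactly. Their poses are not given: they have to be found in the camera images.
- arbor_stand: grey cast pedestal bolted to the counter, carrying a level shaft. Origin at counter level, z up, y along the shaft TOWARDS the pedestal column (70 mm wide, y = 77 to 117 mm, hub top 187 mm high). Shaft axis at x = 0, 150 mm high, free end at y = -125 mm. Base plate 130 x 240 x 14 mm. Where it stands and its yaw vary
- shoulder (a point): centre of the face of the steel shoulder (56 mm across) that the block must come home against: on the shaft axis, at y = +60 mm in the stand's frame; axes as the stand's. The block's and the collar's places along the shaft are measured from here
- shaft: stainless shaft fixed in the stand, 28 mm diameter, one flat 14.4 mm wide and 2 mm deep milled along its whole top side: the flat faces straight up (+z). Origin on the shaft axis over the stand's origin; axes as the stand's
- former: smooth beech wrist-forming block, oval 56 mm wide x 46 mm high x 70 mm long, keyed to the shaft: it slides along it (2 N of rubbing) but cannot turn. Origin at its middle on the shaft axis, axes as the stand's. Starts some 8 to 20 mm off the shoulder; home, its origin is 35 mm from the shoulder's face
- collar: aluminium stop collar on the shaft beyond the block, 50 mm diameter, 18 mm long; slides (1.5 N) and turns (0.2 N m) and stays where left. Origin at its centre on the shaft axis, y along the shaft as the stand's, z out along its thumbscrew: leans 0.55 to 1.15 rad from upright towards the stand's +x at first, upright when the screw faces the flat. Touches the block at 44 mm from the block's origin
- thumbscrew: the collar's set screw and its round dark steel fluted knob. Origin in the middle of the knob, z outward along the 8 mm stem, about which it turns. Slack at first, tip just clear of the shaft. Clockwise seen from outside drives it in, 16 mm per turn (a steep quick-clamp thread), against 0.25 N m of drag. It meets the flat after about 0.9 to 2.1 rad; the exact angle differs from stand to stand and must be felt. Over the round of the shaft it stops short
- knob_center (a point): middle of the knob, 34 mm diameter x 24 mm high: grip it round. 56 mm from the shaft axis while slack, 50 to 53 mm when tight. Once the tip bears, the torque climbs about 0.05 N m over the free drag per 0.1 rad; 0.4 N m while turning presses it on with 60 N, and the thread holds it. At a standstill the drag can show either way round: judge by the climb over like readings of free turning
- wrist_cuff: bystander: mint-green thermoplastic cuff, 76 x 65 x 43 mm, lying mouth down; origin under its middle
- buckle: bystander: black plastic ratchet buckle, 56 x 26 x 20 mm; origin under its middle
- hook_a: bystander: nickel-plated wire finger hook, 50 mm long, flat on the counter
- hook_b: bystander: a like finger hook, lying on the stand's base plate
- spare_collar: bystander: bare aluminium ring of 50 mm diameter, 18 mm high, lying flat on the counter; not part of the job
- finger_cone: bystander: upright beech cone 38 mm across, 110 mm high; origin under it
- rivet_jar: bystander: clear jar with a steel lid, 60 mm across, 75 mm high; origin under it

How it is judged:
At the end, for the whole second after the job is handed in: The block is within 2.5 mm of the shoulder and the collar within 2.5 mm of the block; the thumbscrew stands within 7 degrees of square over the flat and its tip bears on the shaft with more than 35 N (a knob torque above about 0.34 N m), everything at rest (y of former in the frame of arbor_stand above 0.0225 m and y of collar in the frame of former above -0.0465 m and angle between the z axis of collar and the z axis of shaft, either way round below 0.12 rad and contact force between thumbscrew and shaft above 35 N and angular speed of thumbscrew below 0.1 rad/s); the robot touches nothing.
It fails at once if the thumbscrew is over-tightened: its tip presses the shaft with more than 92 N (a knob torque above about 0.48 N m) (contact force between thumbscrew and shaft above 92 N).
It fails at once if the block is rammed: the collar presses it with more than 30 N (contact force between collar and former above 30 N).
It fails at once if a bystander is moved by more than 25 mm (distance of any of wrist_cuff, buckle, hook_a, hook_b, spare_collar, finger_cone, rivet_jar from where it was at the start of the episode above 0.025 m).
It also fails if it takes over 67 s, if anything falls off the work surface, if the arm or the gripper's body presses on something with over 40 N, if the wrist force passes 120 N, or if a joint passes its speed limit or range.

## Robot

A 6-joint arm with a two-finger parallel gripper is mounted at the origin on the work surface. World frame = base frame: x ahead of the robot, y to its left, z up, the work surface at z = 0. Lengths are in m, angles in rad, forces in N, time in s.
With the tool pointing down it reaches from about 0.375 to 0.9 m from the base axis. Payload 3.1 kg.
Tool frame: the origin (TCP) lies midway between the tips of the shut fingers; the grasp point (between the pads) lies 19 mm behind it; y points along the fingers, x is the direction in which the jaws open and shut, and the axes are right-handed (so a half turn about y gives the same grasp; the last joint's range is limited). The gripper opens to 87 mm and grips with 3 to 60 N. Pads are 19 mm wide; open, the fingers measure 117 mm over their backs; the gripper's body (75 mm by 190 mm) begins 51 mm behind the grasp point.
Start: joints at [0.985, 0.527, 1.433, -0, 1.181, -0.178], TCP at [0.248, 0.574, 0.223] pointing down, gripper open.
Joint ranges: [-3.08, 3.08], [-0.75, 2.2], [0.22, 2.44], [-1.43, 4.57], [0, 2.65], [-2.85, 2.85]. Speed limits (rad/s): [2.79, 2.79, 3.14, 3.14, 3.14, 3.14].

## Interface

Orientations are given as a unit quaternion [x, y, z, w].
In Python, from rig import * gives the robot as it stands.
- The arm moves only by the tool jog_arm, never from a script. Its argument "series" is a list of rows, each a list of 7 numbers: the shift along the tool's x, y, z in mm, then the turn, a rotation vector about the tool's x, y, z in rad, then the gripper's target within -1 to 1 (shut at 1, half-way at 0, fully open at -1). A call has 1 to 20 rows; each row is the pose to reach, as a shift and turn from the pose commanded when the call began, along the tool's axes at that moment; what a row does not reach only later rows make up. A row lasts 1/8 s, in which the tool goes at most 62.5 mm and 10.7 degrees, less where a joint would pass 70% of its speed; a pose out of reach is approached as far as the arm can. A call with a gripper value outside its range is refused whole. The fingers move at their own pace and stop on an object; "grip_force" is the grip in N (left out, the last holds). Time passes only in rows, so rows that repeat a pose let the fingers close. It gives the time, the measured TCP pose, the force and the opening at its end, in the units of the state.
- get_obs(): the state, without advancing time (a new reading comes with each control period).
- camera(name): name is "side" or "top"; returns a dict with "img" (384x512x3 uint8, red, green, blue), "depth" (384x512 float32, m along the optical axis (not along the pixel's ray), 0 where there is no reading), "camera_matrix" (3x3 intrinsics, pixels), "rvec" (rotation vector, rad) and "tvec" (3), from world to camera coordinates, as OpenCV has them. Camera axes: x right, y down, z forward; pixel columns grow to the right and rows downward; lengths in m; the calibration is good to about 2 mm. A picture is of the moment at which its call begins.
- hand_in(): hands the job in, once; it reports no verdict.
The state is a dict: "time": time; "q": joint angles; "joint_velocities": joint speeds; "joint_torque": joint torques, N m; "position": TCP position; "tool_rot": TCP orientation; "ft_force": force on the tool from outside, world axes, zero at the start; "moment": the same for the moment, N m; "grip_width": finger opening in m.
Only numpy, scipy, OpenCV 4.12 (cv2) and the standard library are available. Lean on these libraries where they do the work, as an engineer would, in place of code of your own. Each camera call takes 0.05 s, during which the arm holds its last target.

## Working session

There is one attempt and no reset: what is moved stays moved. The work goes in short steps, Python scripts to look and compute and a tool call to move; the robot and the scene stay as the last step left them, time stands still between calls to the robot, and variables do not carry over. Pictures are saved under pics/ and viewed, and the job is handed in when it is done.

Besides the shell and the picture viewer there is one more tool, called as name(argument=value, ...), one argument or row to a line, values as JSON. jog_arm: Moves the arm, as the interface text tells. Its arguments: {"type":"object","properties":{"series":{"type":"array","items":{"type":"array","items":{"type":"number"}}},"grip_force":{"type":"number"}},"required":["series"]}

```bash
mkdir -p pics; ls
python3 - <<'E'
from rig import *
import cv2,numpy as np
o=get_obs(); print({k:np.round(v,3) for k,v in o.items()})
for n in("side","top"):
    c=camera(n); np.savez(f'pics/{n}0.npz',**c)
    cv2.imwrite(f'pics/{n}0.png',cv2.resize(c["img"][:,:,::-1],(800,600),interpolation=cv2.INTER_CUBIC))
    R=cv2.Rodrigues(np.array(c["rvec"]))[0]; print(n,c["camera_matrix"],-R.T@np.ravel(c["tvec"]),R)
E
```

```text
pics
{'time': np.float64(0.0), 'q': array([ 0.985,  0.528,  1.434, -0.   ,  1.181, -0.179]), 'joint_velocities': array([-0.001, -0.002, -0.   ,  0.001,  0.001,  0.   ]), 'joint_torque': array([  0.   , -44.004, -17.659,   0.063,   0.058,  -0.   ]), 'position': array([0.247, 0.573, 0.222]), 'tool_rot': array([ 0.591,  0.388, -0.389, -0.591]), 'ft_force': array([-0.293, -0.28 ,  0.404]), 'moment': array([0.008, 0.066, 0.015]), 'grip_width': np.float64(0.087)}
side [[378.22391319   0.         257.3004    ]
 [  0.         378.22391319 196.47132807]
 [  0.           0.           1.        ]] [ 0.3279462  -0.55532196  0.83594667] [[ 0.9412155  -0.33779902 -0.0022833 ]
 [-0.25443554 -0.7044598  -0.66256995]
 [ 0.22220699  0.62420206 -0.74899656]]
top [[408.59659174   0.         259.977204  ]
 [  0.         408.59659174 191.25256778]
 [  0.           0.           1.        ]] [0.31005339 0.01337156 1.07055742] [[ 0.02357499 -0.99971479 -0.00381549]
 [-0.96913491 -0.02191668 -0.24555485]
 [ 0.24540119  0.00948668 -0.96937519]]
```

View pics/side0.png

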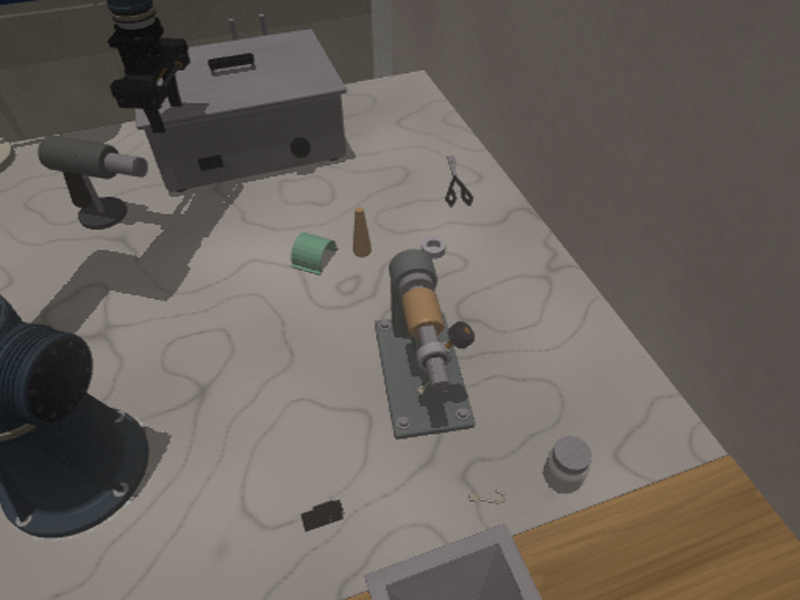

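View pics/top0.png

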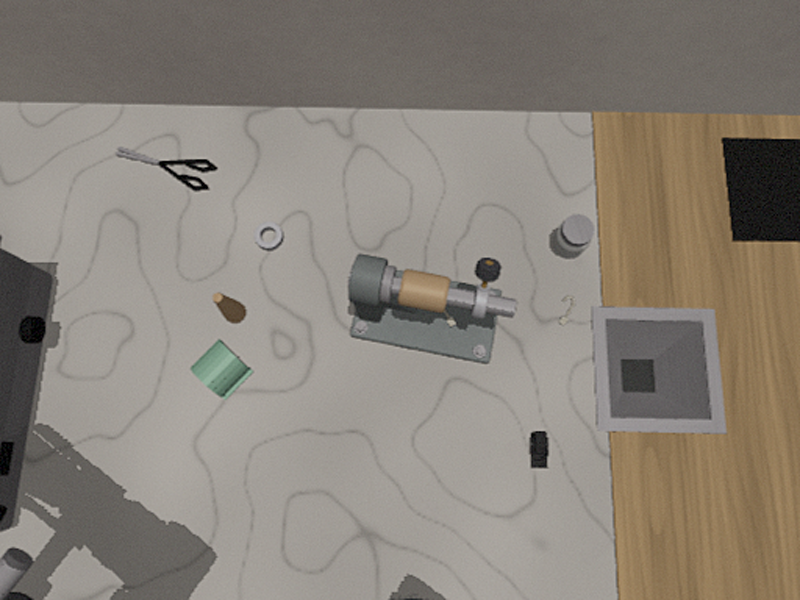

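```bash
cat > h.py <<'E'
import numpy as np,cv2
from scipy.spatial.transform import Rotation as Ro
def cam(c):
    return np.array(c["camera_matrix"]),cv2.Rodrigues(np.array(c["rvec"],float))[0],np.ravel(c["tvec"])
def cloud(c):
    K,R,t=cam(c); d=c["depth"]; v,u=np.mgrid[:d.shape[0],:d.shape[1]]
    P=np.stack([(u-K[0,2])/K[0,0]*d,(v-K[1,2])/K[1,1]*d,d],-1)
    return (P-t)@R
def proj(c,p):
    K,R,t=cam(c); q=np.atleast_2d(p)@R.T+t; q=q@K.T; return q[:,:2]/q[:,2:]
E
python3 - <<'E'
from h import *
for n in("side","top"):
    c=dict(np.load(f'pics/{n}0.npz')); X=cloud(c); d=c["depth"]
    print(n,d.min(),d.max())
    box=(260,150,70,140) if n=="side" else (215,150,125,90)
    x,y,w,h=box; s=min(800/w,600/h); s=int(s)
    cv2.imwrite(f'pics/{n}0c.png',cv2.resize(c["img"][y:y+h,x:x+w,::-1],None,fx=s,fy=s,interpolation=cv2.INTER_CUBIC)); print(n,box,s)
    P=X.reshape(-1,3); m=(d.ravel()>0)&(P[:,2]>.13)&(P[:,0]>.4)&(P[:,0]<.9)&(P[:,1]>-.3)&(P[:,1]<.3)
    Q=P[m]; print(len(Q),Q.min(0),Q.max(0))
    # top of shaft/ profile along y
    for yy in np.arange(Q[:,1].min(),Q[:,1].max(),.01):
        q=Q[(Q[:,1]>=yy)&(Q[:,1]<yy+.01)]
        if len(q): print(round(yy,3),len(q),q[:,0].min().round(3),q[:,0].max().round(3),q[:,2].max().round(3), np.median(q[:,0]).round(3))
E
```

```text
side 0.0 2.8701103
side (260, 150, 70, 140) 4
2181 [ 0.51624256 -0.14216043  0.13115403] [0.60764431 0.10593824 0.21204007]
-0.142 96 0.519 0.546 0.164 0.532
-0.132 49 0.52 0.548 0.164 0.533
-0.122 54 0.522 0.585 0.201 0.535
-0.112 144 0.524 0.595 0.209 0.569
-0.102 258 0.517 0.597 0.212 0.553
-0.092 126 0.516 0.597 0.211 0.547
-0.082 19 0.518 0.568 0.198 0.527
-0.072 31 0.533 0.559 0.164 0.545
-0.062 40 0.532 0.56 0.163 0.545
-0.052 59 0.534 0.575 0.163 0.551
-0.042 163 0.525 0.578 0.173 0.548
-0.032 84 0.524 0.579 0.175 0.549
-0.022 70 0.526 0.58 0.175 0.55
-0.012 79 0.528 0.583 0.175 0.551
-0.002 72 0.529 0.587 0.175 0.554
0.008 76 0.531 0.587 0.176 0.554
0.018 60 0.533 0.586 0.174 0.554
0.028 12 0.535 0.591 0.172 0.549
0.038 132 0.539 0.592 0.178 0.566
0.048 147 0.539 0.602 0.186 0.576
0.058 143 0.533 0.603 0.188 0.551
0.068 78 0.533 0.606 0.187 0.563
0.078 84 0.535 0.608 0.188 0.565
0.088 75 0.538 0.606 0.186 0.565
0.098 30 0.538 0.582 0.186 0.553
top 0.0 1.8368059
top (215, 150, 125, 90) 6
2449 [ 0.51626831 -0.13651154  0.13054984] [0.60736778 0.11084455 0.21179516]
-0.137 53 0.519 0.546 0.164 0.532
-0.127 51 0.52 0.548 0.164 0.532
-0.117 65 0.522 0.588 0.203 0.537
-0.107 115 0.524 0.595 0.21 0.561
-0.097 147 0.516 0.596 0.212 0.56
-0.087 169 0.517 0.594 0.212 0.554
-0.077 81 0.518 0.584 0.201 0.54
-0.067 50 0.531 0.559 0.165 0.542
-0.057 58 0.533 0.56 0.164 0.545
-0.047 59 0.535 0.574 0.173 0.549
-0.037 87 0.524 0.576 0.176 0.548
-0.027 103 0.525 0.578 0.177 0.546
-0.017 113 0.525 0.581 0.176 0.55
-0.007 95 0.528 0.583 0.175 0.551
0.003 111 0.529 0.585 0.177 0.55
0.013 104 0.531 0.587 0.178 0.557
0.023 84 0.533 0.584 0.178 0.552
0.033 69 0.535 0.587 0.17 0.559
0.043 101 0.538 0.591 0.18 0.564
0.053 132 0.539 0.603 0.187 0.562
0.063 139 0.531 0.606 0.188 0.56
0.073 142 0.532 0.603 0.19 0.559
0.083 145 0.535 0.607 0.189 0.564
0.093 123 0.537 0.604 0.189 0.56
0.103 53 0.538 0.592 0.187 0.553
```

Run:
```python
from h import *
from scipy.optimize import least_squares
A=[]
for n in("side","top"):
    c=dict(np.load(f'pics/{n}0.npz')); X=cloud(c).reshape(-1,3); m=(c["depth"].ravel()>0)&(X[:,2]>.12)&(X[:,0]>.48)&(X[:,0]<.65)&(X[:,1]>-.2)&(X[:,1]<.15); A.append(X[m])
for nm,P in(("side",A[0]),("top",A[1]),("both",np.vstack(A))):
    th,x0,y0=-.17,.557,-.015
    def loc(p):
        c,s=np.cos(p[2]),np.sin(p[2]); d=P[:,:2]-p[:2]
        return np.c_[d[:,0]*c+d[:,1]*s,-d[:,0]*s+d[:,1]*c,P[:,2]]
    p=np.array([x0,y0,th,.15])
    for it in range(4):
        L=loc(p)
        sh=(L[:,1]>-.118)&(L[:,1]<-.04)&(abs(np.hypot(L[:,0],L[:,2]-.15)-.014)<.004)&(L[:,2]<.16)
        fo=(L[:,1]>-.02)&(L[:,1]<.035)&(np.hypot(L[:,0],L[:,2]-.15)>.018)&(L[:,2]>.14)
        def f(q):
            M=loc(q)
            a=np.hypot(M[sh,0],M[sh,2]-q[3])-.014
            e=M[fo]; b=(np.hypot(e[:,0]/.028,(e[:,2]-q[3])/.023)-1)*.025
            return np.r_[a,b]
        r=least_squares(lambda v:f([v[0],p[1],v[1],v[2]]),[p[0],p[2],p[3]],loss='soft_l1',f_scale=.001); p=np.array([r.x[0],p[1],r.x[1],r.x[2]])
    # slide along axis: report y extents
    L=loc(p)
    print(nm,p,sh.sum(),fo.sum(),np.std(r.fun))
    ax=np.hypot(L[:,0],L[:,2]-.15)<.016
    print(' end',np.sort(L[ax,1])[:6])
    for lo,hi in((-.12,-.03),(-.03,.0),(0,.1)): pass
    up=(abs(L[:,0])<.014)&(L[:,2]>.155)
    h,e=np.histogram(L[up,1],bins=np.arange(-.14,.13,.003))
    for i in range(len(h)):
        if h[i]: print(round(e[i],3),h[i],L[up&(L[:,1]>=e[i])&(L[:,1]<e[i+1]),2].max().round(4),end=' | ')
    print()
    k=np.hypot(L[:,0],L[:,2]-.15)>.041
    k&=(L[:,1]<.02)
    K=L[k]; print('knob n',len(K),K.mean(0))
    # knob fit: axis direction (sin a,0,cos a) through (0,yc,.15): cylinder r .017, radial 44..68
    def g(v):
        a,yc,rc=v; x=K[:,0];z=K[:,2]-.15
        rad=x*np.sin(a)+z*np.cos(a)-rc; tan=x*np.cos(a)-z*np.sin(a); rr=np.hypot(tan,K[:,1]-yc)
        return np.maximum(rr-.017,abs(rad)-.012)
    r=least_squares(g,[.85,K[:,1].mean(),.056],loss='soft_l1',f_scale=.001); print(' knob',r.x,np.std(r.fun))
```

```text
side [ 0.55492576 -0.015      -0.17700371  0.1498296 ] 116 407 0.0012923174796700147
 end [-0.12862762 -0.12756401 -0.12753649 -0.12747888 -0.1273691  -0.1273566 ]
-0.131 1 0.1596 | -0.128 15 0.1619 | -0.125 17 0.1636 | -0.122 11 0.162 | -0.119 14 0.1618 | -0.116 9 0.1633 | -0.113 20 0.1635 | -0.11 9 0.1621 | -0.107 14 0.1628 | -0.104 13 0.1622 | -0.101 11 0.1624 | -0.098 11 0.1621 | -0.095 16 0.1631 | -0.092 9 0.163 | -0.089 11 0.1628 | -0.086 41 0.1758 | -0.083 34 0.1764 | -0.08 14 0.1764 | -0.077 14 0.1764 | -0.074 11 0.1757 | -0.071 12 0.1756 | -0.068 9 0.1753 | -0.059 1 0.1627 | -0.056 13 0.1615 | -0.053 10 0.1637 | -0.05 11 0.1631 | -0.047 9 0.1624 | -0.044 11 0.1616 | -0.041 13 0.1624 | -0.038 9 0.1633 | -0.035 12 0.1618 | -0.032 10 0.1614 | -0.029 10 0.1629 | -0.026 50 0.173 | -0.023 14 0.1733 | -0.02 10 0.174 | -0.017 9 0.1741 | -0.014 18 0.1743 | -0.011 10 0.1751 | -0.008 9 0.1744 | -0.005 14 0.1743 | -0.002 12 0.1745 | 0.001 10 0.1745 | 0.004 12 0.1737 | 0.007 10 0.1731 | 0.01 12 0.1741 | 0.013 8 0.1739 | 0.016 11 0.1739 | 0.019 12 0.1735 | 0.022 12 0.1748 | 0.025 12 0.175
[... 3582 characters left out ...]
028 25 0.1765 | 0.031 28 0.1749 | 0.034 23 0.1758 | 0.037 26 0.1778 | 0.04 22 0.1777 | 0.043 19 0.1755 | 0.046 11 0.1733 | 0.049 13 0.1631 | 0.052 18 0.1638 | 0.055 30 0.1742 | 0.058 59 0.1765 | 0.061 34 0.1785 | 0.064 26 0.1802 | 0.067 27 0.1786 | 0.07 36 0.1859 | 0.073 49 0.1868 | 0.076 26 0.1873 | 0.079 25 0.1878 | 0.082 26 0.1874 | 0.085 22 0.1874 | 0.088 26 0.1867 | 0.091 28 0.1898 | 0.094 23 0.1884 | 0.097 28 0.1876 | 0.1 24 0.189 | 0.103 27 0.1869 | 0.106 22 0.1878 | 0.109 26 0.1878 | 0.112 26 0.1892 | 0.115 19 0.1895 | 0.118 15 0.1873 | 0.121 4 0.1708 | 0.124 4 0.1731 | 
knob n 432 [ 0.03506112 -0.07575325  0.2010166 ]
 knob [ 0.71930833 -0.07323877  0.05605131] 0.0012374027069933665
```

View pics/top0c.png

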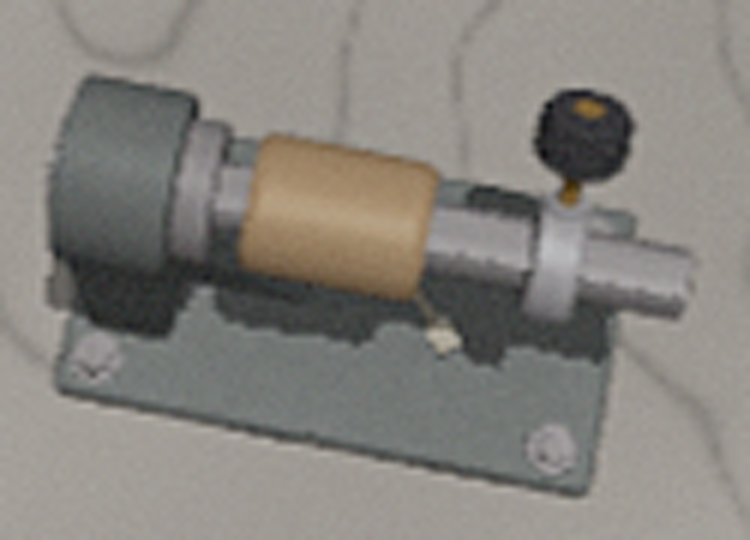

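Run:
```python
from h import *
from rig import *
o=get_obs(); R=Ro.from_quat(o["tool_rot"]).as_matrix(); print(R.round(3))
th=-.176; ex=np.array([np.cos(th),np.sin(th),0]); ey=np.array([-np.sin(th),np.cos(th),0])
O=np.array([.5545,-.015,0])
T=O+.037*ex-.0735*ey; T[2]=.30; print("target",T)
for s in(1,-1):
    Rt=np.c_[s*ex,[0,0,-1],np.cross(s*ex,[0,0,-1])]
    print(s,"rotvec in tool",Ro.from_matrix(R.T@Rt).as_rotvec(),"shift mm",1000*R.T@(T-o["position"]))
```

```text
[[ 0.397 -0.001 -0.918]
 [ 0.918 -0.002  0.397]
 [-0.002 -1.     0.   ]]
target [ 0.5780591 -0.093843   0.3      ]
1 rotvec in tool [ 1.00822454e-03  1.33902081e+00 -1.81587258e-03] shift mm [-481.40624047  -77.59035447 -567.97338252]
-1 rotvec in tool [-1.93472041e-03 -1.80257078e+00 -1.07421227e-03] shift mm [-481.40624047  -77.59035447 -567.97338252]
```

jog_arm(
  series=[
    [0,-78,0,0,0,0,-1],
    [0,-78,0,0,0,0,-1],
    [-481,-78,-568,0,1.339,-0.001,-1],
    [-481,-78,-568,0,1.339,-0.001,-1],
    [-481,-78,-568,0,1.339,-0.001,-1],
    [-481,-78,-568,0,1.339,-0.001,-1],
    [-481,-78,-568,0,1.339,-0.001,-1],
    [-481,-78,-568,0,1.339,-0.001,-1],
    [-481,-78,-568,0,1.339,-0.001,-1],
    [-481,-78,-568,0,1.339,-0.001,-1],
    [-481,-78,-568,0,1.339,-0.001,-1],
    [-481,-78,-568,0,1.339,-0.001,-1],
    [-481,-78,-568,0,1.339,-0.001,-1],
    [-481,-78,-568,0,1.339,-0.001,-1],
    [-481,-78,-568,0,1.339,-0.001,-1],
    [-481,-78,-568,0,1.339,-0.001,-1],
    [-481,-78,-568,0,1.339,-0.001,-1],
  ],
  grip_force=8,
)

```text
time: 2.22
position: [0.5776, -0.0915, 0.3003]
tool_rot: [-0.704, 0.062, -0.061, 0.705]
ft_force: [0.3, 0.0, 0.4]
grip_width: 0.0873
```

```bash
cat > st.py <<'E'
from h import *
from rig import *
th=-.176; ex=np.array([np.cos(th),np.sin(th),0]); ey=np.array([-np.sin(th),np.cos(th),0]); O=np.array([.5545,-.015,0])
def st(show=True):
    o=get_obs(); R=Ro.from_quat(o["tool_rot"]).as_matrix(); d=o["position"]-O
    print("t",round(float(o["time"]),2),"local mm",np.round([d@ex*1e3,d@ey*1e3,o["position"][2]*1e3],1),"yaw-th",round(np.arctan2(R[1,0],R[0,0])-th,4),"down",R[:,1].round(3),"F",np.round([o["ft_force"]@ex,o["ft_force"]@ey,o["ft_force"][2]],2),"M",o["moment"].round(3),"w",round(float(o["grip_width"]),4),"q6",round(float(o["q"][5]),3))
if __name__=="__main__": st()
E
cat > pic.py <<'E'
import sys
from st import *
tag=sys.argv[1]
for n,b in(("side",(230,110,110,140)),("top",(200,130,150,110))):
    c=camera(n); np.savez(f'pics/{n}{tag}.npz',**c); x,y,w,h=b
    cv2.imwrite(f'pics/{n}{tag}.png',cv2.resize(c["img"][y:y+h,x:x+w,::-1],None,fx=4 if n=="side" else 5,fy=4 if n=="side" else 5,interpolation=cv2.INTER_CUBIC))
st()
E
python3 pic.py 1
```

```text
t 2.33 local mm [ 36.5 -71.3 300.7] yaw-th 0.0019 down [ 0.     0.001 -1.   ] F [ 0.6  -1.2   0.76] M [-0.076  0.026  0.014] w 0.0869 q6 -0.175
```

View pics/side1.png

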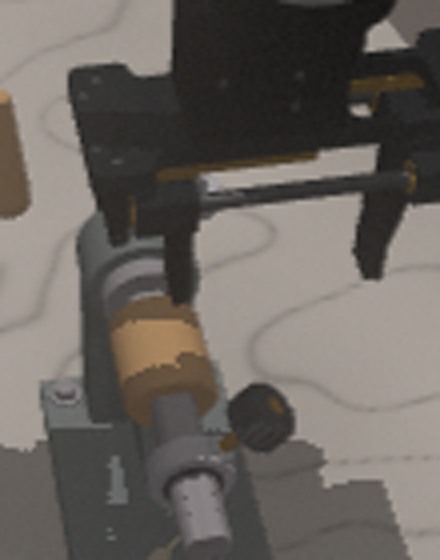

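jog_arm(
  series=[
    [0,60,-2,0,0,0,-1],
    [0,110,-2,0,0,0,-1],
    [0,121,-2,0,0,0,-1],
    [0,121,-2,0,0,0,-1],
    [-6,121,-2,0,0,0,-1],
    [-12,121,-2,0,0,0,-1],
    [-18,121,-2,0,0,0,-1],
    [-24,121,-2,0,0,0,-1],
    [-30,121,-2,0,0,0,-1],
    [-36.5,121,-2,0,0,0,-1],
    [-36.5,121,-2,0,0,0,-0.8],
    [-36.5,121,-2,0,0,0,-0.6],
    [-36.5,119,-2,0,0,0,-0.4],
    [-36.5,117,-2,0,0,0,-0.2],
    [-36.5,115,-2,0,0,0,0],
    [-36.5,113,-2,0,0,0,0],
    [-36.5,113,-2,0,0,0,0],
  ],
  grip_force=10,
)

```text
time: 4.45
position: [0.5519, -0.0918, 0.1929]
tool_rot: [0.706, -0.054, 0.071, -0.703]
ft_force: [6.9, -1.7, 5.5]
grip_width: 0.0438
```

```bash
python3 pic.py 2
```

```text
t 4.55 local mm [  7.2 -75.7 191. ] yaw-th -0.0005 down [ 0.016 -0.005 -1.   ] F [ 4.74 -0.66  5.09] M [-0.262 -0.868 -0.056] w 0.0439 q6 -0.19
```

View pics/side2.png

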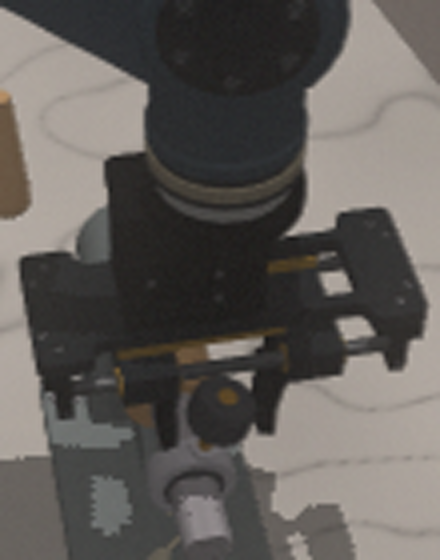

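View pics/top2.png

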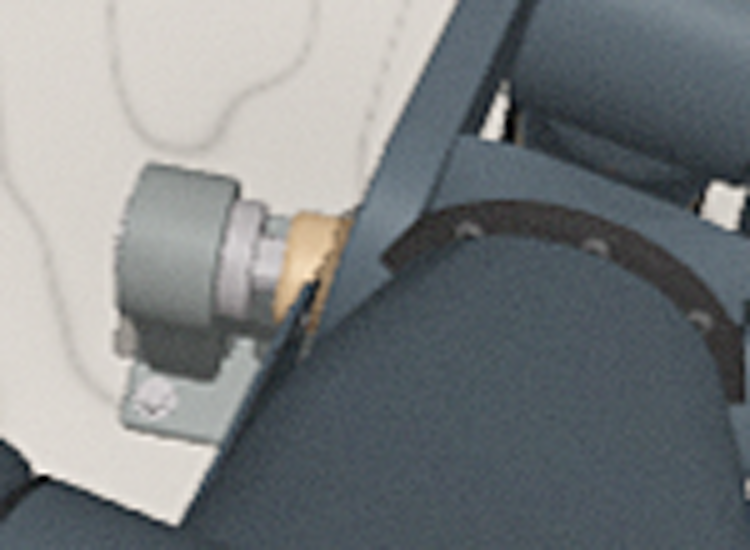

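jog_arm(
  series=[
    [0,0,0,0,0,0,0],
    [0,0,0,0,0,0,0],
    [0,0,0,0,0,0,0.1],
    [0,0,0,0,0,0,0.2],
    [0,0,0,0,0,0,0.3],
    [0,0,0,0,0,0,0.4],
    [0,0,0,0,0,0,0.4],
  ],
  grip_force=12,
)

```text
time: 5.42
position: [0.5426, -0.0887, 0.1877]
tool_rot: [-0.704, 0.062, -0.063, 0.704]
ft_force: [4.4, -1.4, 4.3]
grip_width: 0.0332
```

```bash
python3 pic.py 3
```

```text
t 5.53 local mm [  1.3 -74.6 187.7] yaw-th -0.0 down [ 0.002  0.    -1.   ] F [ 4.81 -0.3   3.55] M [-0.276 -0.874  0.022] w 0.0335 q6 -0.19
```

View pics/side3.png

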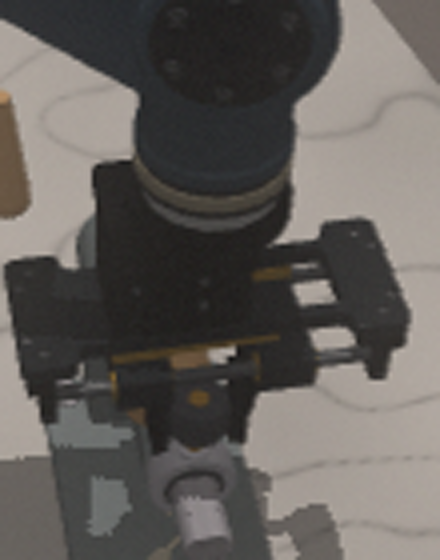

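jog_arm(
  series=[
    [-1,0,0,0,0,0,0.6],
    [-1,0,0,0,0,0,0.6],
    [-1,0,4,0,0,0,0.6],
    [-1,0,8,0,0,0,0.6],
    [-1,0,12,0,0,0,0.6],
    [-1,0,16,0,0,0,0.6],
    [-1,0,20,0,0,0,0.6],
    [-1,0,24,0,0,0,0.6],
    [-1,0,28,0,0,0,0.6],
    [-1,0,31,0,0,0,0.6],
    [-1,0,33,0,0,0,0.6],
    [-1,0,35,0,0,0,0.6],
  ],
  grip_force=25,
)

```text
time: 7.02
position: [0.5486, -0.0549, 0.1877]
tool_rot: [0.705, -0.061, 0.063, -0.704]
ft_force: [6.1, -3.2, 1.5]
grip_width: 0.0331
```

```bash
python3 st.py
```

```text
t 7.03 local mm [  1.2 -40.3 187.7] yaw-th 0.0001 down [ 0.004 -0.001 -1.   ] F [ 6.56 -2.08  1.55] M [-0.554 -1.164  0.026] w 0.0331 q6 -0.126
```

jog_arm(
  series=[
    [0,0,1.5,0,0,0,0.6],
    [0,0,3,0,0,0,0.6],
    [0,0,4.5,0,0,0,0.6],
    [0,0,6,0,0,0,0.6],
    [0,0,7.5,0,0,0,0.6],
    [0,0,9,0,0,0,0.6],
    [0,0,10.5,0,0,0,0.6],
    [0,0,12,0,0,0,0.6],
  ],
)

```text
time: 8.02
position: [0.5506, -0.0438, 0.1877]
tool_rot: [0.705, -0.061, 0.063, -0.703]
ft_force: [4.7, -4.2, 2.4]
grip_width: 0.0334
```

```bash
python3 pic.py 4
```

```text
t 8.12 local mm [  1.2 -28.9 187.7] yaw-th 0.0005 down [ 0.003 -0.003 -1.   ] F [ 5.91 -2.17  2.45] M [-0.857 -1.115 -0.02 ] w 0.0336 q6 -0.104
```

View pics/side4.png

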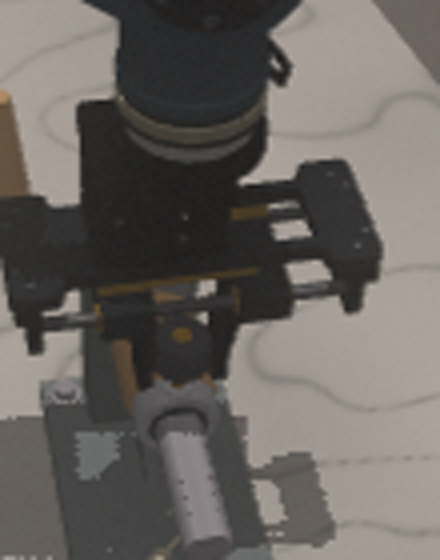

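View pics/top4.png

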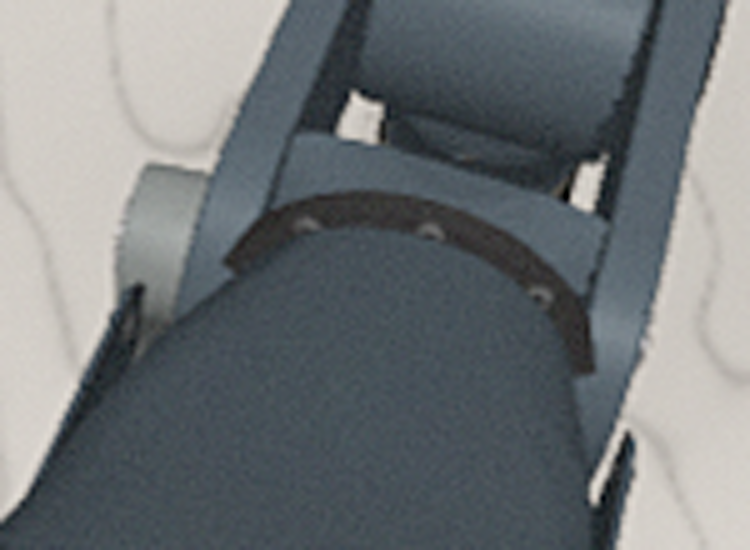

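jog_arm(
  series=[
    [0,0,1,0,0,0,0.6],
    [0,0,2,0,0,0,0.6],
    [0,0,3,0,0,0,0.6],
    [0,0,4,0,0,0,0.6],
    [0,0,5,0,0,0,0.6],
    [0,0,6,0,0,0,0.6],
  ],
)

```text
time: 8.88
position: [0.5516, -0.038, 0.1877]
tool_rot: [0.705, -0.061, 0.063, -0.703]
ft_force: [5.3, -5.6, 1.9]
grip_width: 0.0334
```

```bash
python3 st.py
```

```text
t 8.88 local mm [  1.2 -23.1 187.7] yaw-th 0.0005 down [ 0.003 -0.003 -1.   ] F [ 6.21 -4.56  1.86] M [-0.896 -1.07  -0.016] w 0.0334 q6 -0.093
```

jog_arm(
  series=[
    [0,0,0.7,0,0,0,0.6],
    [0,0,1.4,0,0,0,0.6],
  ],
)

```text
time: 9.12
position: [0.5519, -0.0366, 0.1877]
tool_rot: [0.705, -0.061, 0.063, -0.703]
ft_force: [5.4, -5.0, 1.2]
grip_width: 0.0331
```

```bash
python3 st.py
```

```text
t 9.12 local mm [  1.2 -21.7 187.7] yaw-th 0.0004 down [ 0.003 -0.003 -1.   ] F [ 6.22 -3.93  1.21] M [-0.859 -1.047  0.019] w 0.0331 q6 -0.09
```

jog_arm(
  series=[
    [0,0,0.6,0,0,0,0.6],
    [0,0,1.2,0,0,0,0.6],
  ],
)

```text
time: 9.38
position: [0.5521, -0.0354, 0.1877]
tool_rot: [0.705, -0.061, 0.063, -0.703]
ft_force: [4.9, -5.0, 1.4]
grip_width: 0.0332
```

```bash
python3 st.py
```

```text
t 9.38 local mm [  1.2 -20.5 187.7] yaw-th 0.0005 down [ 0.003 -0.003 -1.   ] F [ 5.73 -4.06  1.39] M [-0.886 -1.021  0.026] w 0.0332 q6 -0.088
```

jog_arm(
  series=[
    [0,0,0.6,0,0,0,0.6],
    [0,0,1.2,0,0,0,0.6],
  ],
)

```text
time: 9.62
position: [0.5523, -0.0342, 0.1877]
tool_rot: [0.705, -0.061, 0.063, -0.703]
ft_force: [5.8, -4.1, 1.9]
grip_width: 0.0329
```

```bash
python3 st.py
```

```text
t 9.62 local mm [  1.2 -19.3 187.7] yaw-th 0.0005 down [ 0.003 -0.003 -1.   ] F [ 6.46 -3.02  1.89] M [-0.889 -1.013 -0.035] w 0.0329 q6 -0.086
```

jog_arm(
  series=[
    [0,0,0.4,0,0,0,0.6],
    [0,0,0.8,0,0,0,0.6],
  ],
)

```text
time: 9.88
position: [0.5524, -0.0336, 0.1877]
tool_rot: [0.705, -0.061, 0.063, -0.703]
ft_force: [4.7, -5.7, 2.1]
grip_width: 0.033
```

```bash
python3 st.py
```

```text
t 9.88 local mm [  1.2 -18.7 187.7] yaw-th 0.0006 down [ 0.003 -0.003 -1.   ] F [ 5.63 -4.79  2.1 ] M [-1.086 -0.996  0.015] w 0.033 q6 -0.085
```

jog_arm(
  series=[
    [0,0,0.4,0,0,0,0.6],
    [0,0,0.8,0,0,0,0.6],
  ],
)

```text
time: 10.12
position: [0.5525, -0.0335, 0.1877]
tool_rot: [0.706, -0.061, 0.063, -0.703]
ft_force: [4.3, -7.6, 1.3]
grip_width: 0.0332
```

```bash
python3 st.py
```

```text
t 10.12 local mm [  1.2 -18.6 187.7] yaw-th 0.0009 down [ 0.003 -0.005 -1.   ] F [ 5.61 -6.73  1.32] M [-1.407 -0.925  0.02 ] w 0.0332 q6 -0.083
```

jog_arm(
  series=[
    [0,0,0.4,0,0,0,0.6],
    [0,0,0.8,0,0,0,0.6],
  ],
)

```text
time: 10.38
position: [0.5525, -0.0335, 0.1877]
tool_rot: [0.706, -0.061, 0.063, -0.702]
ft_force: [4.3, -10.3, 2.7]
grip_width: 0.0332
```

```bash
python3 st.py
```

```text
t 10.38 local mm [  1.2 -18.5 187.7] yaw-th 0.0012 down [ 0.002 -0.006 -1.   ] F [ 6.07 -9.37  2.66] M [-1.708 -0.858 -0.039] w 0.0332 q6 -0.081
```

```bash
cat > tq.py <<'E'
from st import *
o=get_obs(); R=Ro.from_quat(o["tool_rot"]).as_matrix(); d=o["position"]-O
print("t",round(float(o["time"]),2),"loc",np.round([d@ex*1e3,d@ey*1e3,o["position"][2]*1e3],1),"turn",round(float((th-np.arctan2(R[1,0],R[0,0]))%(2*np.pi)),4),"F",np.round([o["ft_force"]@ex,o["ft_force"]@ey,o["ft_force"][2]],1),"Mz",o["moment"][2].round(4),"jt6",o["joint_torque"][5].round(4),"w",round(float(o["grip_width"]),4),"q6",round(float(o["q"][5]),3),"qd6",round(float(o["joint_velocities"][5]),3))
E
python3 tq.py
```

```text
t 10.38 loc [  1.2 -18.5 187.7] turn 6.282 F [ 6.1 -9.4  2.7] Mz -0.0387 jt6 -0.0368 w 0.0332 q6 -0.081 qd6 0.007
```

jog_arm(
  series=[
    [0.8,0,-0.8,0,0,0,0.8],
    [0.8,0,-0.8,0,0,0,0.8],
    [0.8,0.1,-0.8,0,0.05,0,0.8],
    [0.8,0.25,-0.8,0,0.1,0,0.8],
    [0.8,0.4,-0.8,0,0.15,0,0.8],
    [0.8,0.5,-0.8,0,0.2,0,0.8],
  ],
  grip_force=40,
)

```text
time: 11.12
position: [0.5526, -0.0336, 0.1872]
tool_rot: [0.696, -0.131, 0.133, -0.693]
ft_force: [2.8, -7.3, 3.2]
grip_width: 0.0325
```

```bash
python3 tq.py
```

```text
t 11.12 loc [  1.4 -18.7 187.2] turn 0.1994 F [ 4.  -6.7  3.2] Mz 0.219 jt6 -0.0179 w 0.0325 q6 0.118 qd6 0.397
```

jog_arm(
  series=[
    [0,0.13,0,0,0.05,0,0.8],
    [0,0.25,0,0,0.1,0,0.8],
    [0,0.4,0,0,0.15,0,0.8],
    [0,0.5,0,0,0.2,0,0.8],
  ],
)

```text
time: 11.62
position: [0.5527, -0.0337, 0.1867]
tool_rot: [0.68, -0.2, 0.202, -0.676]
ft_force: [4.1, -7.3, 2.6]
grip_width: 0.0328
```

```bash
python3 tq.py
```

```text
t 11.62 loc [  1.5 -18.8 186.7] turn 0.3993 F [ 5.3 -6.5  2.6] Mz 0.2416 jt6 -0.014 w 0.0328 q6 0.318 qd6 0.396
```

jog_arm(
  series=[
    [0,0.13,0,0,0.05,0,0.8],
    [0,0.25,0,0,0.1,0,0.8],
    [0,0.4,0,0,0.15,0,0.8],
    [0,0.5,0,0,0.2,0,0.8],
  ],
)

```text
time: 12.12
position: [0.5528, -0.0339, 0.1862]
tool_rot: [0.656, -0.266, 0.269, -0.653]
ft_force: [4.3, -7.3, 1.8]
grip_width: 0.0332
```

```bash
python3 tq.py
```

```text
t 12.12 loc [  1.7 -18.9 186.2] turn 0.5992 F [ 5.5 -6.4  1.8] Mz 0.2248 jt6 -0.0099 w 0.0332 q6 0.518 qd6 0.395
```

jog_arm(
  series=[
    [0,0.13,0,0,0.05,0,0.8],
    [0,0.25,0,0,0.1,0,0.8],
  ],
)

```text
time: 12.38
position: [0.5529, -0.034, 0.1859]
tool_rot: [0.642, -0.298, 0.301, -0.639]
ft_force: [3.8, -5.8, 2.9]
grip_width: 0.0332
```

```bash
python3 tq.py
```

```text
t 12.38 loc [  1.7 -19.  185.9] turn 0.699 F [ 4.7 -5.   2.9] Mz 0.3082 jt6 -0.0079 w 0.0332 q6 0.618 qd6 0.395
```

jog_arm(
  series=[
    [0,0.13,0,0,0.05,0,0.8],
    [0,0.25,0,0,0.1,0,0.8],
  ],
)

```text
time: 12.62
position: [0.5529, -0.0341, 0.1857]
tool_rot: [0.626, -0.33, 0.333, -0.623]
ft_force: [5.2, -6.8, 2.3]
grip_width: 0.0329
```

```bash
python3 tq.py
```

```text
t 12.62 loc [  1.8 -19.  185.7] turn 0.7989 F [ 6.3 -5.8  2.3] Mz 0.2 jt6 -0.0058 w 0.0329 q6 0.718 qd6 0.396
```

jog_arm(
  series=[
    [0,0.13,0,0,0.05,0,0.8],
    [0,0.25,0,0,0.1,0,0.8],
  ],
)

```text
time: 12.88
position: [0.553, -0.0342, 0.1854]
tool_rot: [0.609, -0.36, 0.364, -0.606]
ft_force: [4.7, -7.5, 2.4]
grip_width: 0.0329
```

```bash
python3 tq.py
```

```text
t 12.88 loc [  1.8 -19.1 185.4] turn 0.8988 F [ 5.9 -6.5  2.4] Mz 0.2459 jt6 -0.0034 w 0.0329 q6 0.818 qd6 0.396
```

jog_arm(
  series=[
    [0,0.13,0,0,0.05,0,0.8],
  ],
)

```text
time: 13.0
position: [0.553, -0.0342, 0.1853]
tool_rot: [0.6, -0.375, 0.379, -0.597]
ft_force: [5.1, -6.7, 1.0]
grip_width: 0.0331
```

```bash
python3 tq.py
```

```text
t 13.0 loc [  1.8 -19.2 185.3] turn 0.9487 F [ 6.2 -5.7  1. ] Mz 0.2731 jt6 -0.0024 w 0.0331 q6 0.868 qd6 0.396
```

jog_arm(
  series=[
    [0,0.13,0,0,0.05,0,0.8],
  ],
)

```text
time: 13.12
position: [0.553, -0.0343, 0.1852]
tool_rot: [0.59, -0.39, 0.394, -0.587]
ft_force: [5.2, -6.9, 1.8]
grip_width: 0.033
```

```bash
python3 tq.py
```

```text
t 13.12 loc [  1.9 -19.3 185.2] turn 0.9987 F [ 6.4 -5.9  1.8] Mz 0.269 jt6 -0.0012 w 0.033 q6 0.918 qd6 0.396
```

jog_arm(
  series=[
    [0,0.13,0,0,0.05,0,0.8],
  ],
)

```text
time: 13.25
position: [0.553, -0.0343, 0.1851]
tool_rot: [0.58, -0.404, 0.408, -0.577]
ft_force: [4.2, -7.8, 1.5]
grip_width: 0.0328
```

```bash
python3 tq.py
```

```text
t 13.25 loc [  1.9 -19.3 185.1] turn 1.0486 F [ 5.5 -6.9  1.5] Mz 0.2393 jt6 0.0 w 0.0328 q6 0.968 qd6 0.396
```

jog_arm(
  series=[
    [0,0.13,0,0,0.05,0,0.8],
  ],
)

```text
time: 13.38
position: [0.553, -0.0344, 0.1849]
tool_rot: [0.57, -0.419, 0.423, -0.567]
ft_force: [3.9, -7.1, 2.5]
grip_width: 0.0328
```

```bash
python3 tq.py
```

```text
t 13.38 loc [  1.9 -19.3 184.9] turn 1.0985 F [ 5.1 -6.3  2.5] Mz 0.2164 jt6 0.0013 w 0.0328 q6 1.018 qd6 0.396
```

jog_arm(
  series=[
    [0,0.13,0,0,0.05,0,0.8],
  ],
)

```text
time: 13.5
position: [0.553, -0.0344, 0.1848]
tool_rot: [0.559, -0.433, 0.437, -0.556]
ft_force: [3.2, -8.2, 1.3]
grip_width: 0.0329
```

```bash
python3 tq.py
```

```text
t 13.5 loc [  1.9 -19.4 184.8] turn 1.1484 F [ 4.6 -7.5  1.3] Mz 0.2507 jt6 0.0025 w 0.0329 q6 1.068 qd6 0.397
```

Still free (mean about 0.24). On.

jog_arm(
  series=[
    [0,0.13,0,0,0.05,0,0.8],
  ],
)

```text
time: 13.62
position: [0.553, -0.0345, 0.1847]
tool_rot: [0.548, -0.446, 0.451, -0.545]
ft_force: [4.1, -8.4, 1.5]
grip_width: 0.0329
```

```bash
python3 tq.py
```

```text
t 13.62 loc [  1.9 -19.4 184.7] turn 1.1983 F [ 5.5 -7.6  1.5] Mz 0.3424 jt6 0.0038 w 0.0329 q6 1.118 qd6 0.397
```

jog_arm(
  series=[
    [0,0.13,0,0,0.05,0,0.8],
  ],
)

```text
time: 13.75
position: [0.553, -0.0345, 0.1846]
tool_rot: [0.537, -0.46, 0.464, -0.534]
ft_force: [4.1, -7.8, 2.2]
grip_width: 0.0331
```

```bash
python3 tq.py
```

```text
t 13.75 loc [  1.9 -19.5 184.6] turn 1.2483 F [ 5.4 -7.   2.2] Mz 0.2222 jt6 0.005 w 0.0331 q6 1.168 qd6 0.397
```

jog_arm(
  series=[
    [0,0.13,0,0,0.05,0,0.8],
  ],
)

```text
time: 13.88
position: [0.553, -0.0346, 0.1844]
tool_rot: [0.525, -0.473, 0.477, -0.522]
ft_force: [4.5, -7.8, 1.6]
grip_width: 0.0331
```

```bash
python3 tq.py
```

```text
t 13.88 loc [  1.9 -19.6 184.4] turn 1.2982 F [ 5.8 -6.9  1.6] Mz 0.3165 jt6 0.0063 w 0.0331 q6 1.218 qd6 0.398
```

jog_arm(
  series=[
    [0,0.13,0,0,0.05,0,0.8],
  ],
)

```text
time: 14.0
position: [0.553, -0.0346, 0.1843]
tool_rot: [0.513, -0.486, 0.49, -0.51]
ft_force: [3.9, -8.6, 2.6]
grip_width: 0.0327
```

```bash
python3 tq.py
```

```text
t 14.0 loc [  1.9 -19.6 184.3] turn 1.3481 F [ 5.4 -7.8  2.6] Mz 0.2715 jt6 0.0073 w 0.0327 q6 1.268 qd6 0.396
```

jog_arm(
  series=[
    [0,0.13,0,0,0.05,0,0.8],
  ],
)

```text
time: 14.12
position: [0.5529, -0.0347, 0.1841]
tool_rot: [0.501, -0.499, 0.503, -0.498]
ft_force: [4.3, -8.2, 2.1]
grip_width: 0.0334
```

```bash
python3 tq.py
```

```text
t 14.12 loc [  1.8 -19.7 184.1] turn 1.398 F [ 5.7 -7.4  2.1] Mz 0.2706 jt6 0.0068 w 0.0334 q6 1.318 qd6 0.397
```

jog_arm(
  series=[
    [0,0.13,0,0,0.05,0,0.8],
  ],
)

```text
time: 14.25
position: [0.5527, -0.0347, 0.184]
tool_rot: [0.488, -0.511, 0.515, -0.485]
ft_force: [3.3, -6.9, 2.7]
grip_width: 0.0327
```

```bash
python3 tq.py
```

```text
t 14.25 loc [  1.7 -19.8 184. ] turn 1.4479 F [ 4.4 -6.2  2.7] Mz 0.2023 jt6 0.0036 w 0.0327 q6 1.368 qd6 0.395
```

jog_arm(
  series=[
    [0,0.06,0,0,0.025,0,0.8],
  ],
)

```text
time: 14.38
position: [0.5526, -0.0348, 0.184]
tool_rot: [0.482, -0.517, 0.521, -0.479]
ft_force: [4.4, -8.0, 3.2]
grip_width: 0.0328
```

```bash
python3 tq.py
```

```text
t 14.38 loc [  1.6 -19.8 184. ] turn 1.4722 F [ 5.7 -7.1  3.2] Mz 0.3036 jt6 0.1637 w 0.0328 q6 1.392 qd6 0.192
```

jog_arm(
  series=[
    [0,0.06,0,0,0.025,0,0.8],
  ],
)

```text
time: 14.5
position: [0.5525, -0.0348, 0.1839]
tool_rot: [0.475, -0.523, 0.527, -0.472]
ft_force: [3.8, -8.8, 2.7]
grip_width: 0.0331
```

```bash
python3 tq.py
```

```text
t 14.5 loc [  1.5 -19.8 183.9] turn 1.497 F [ 5.2 -8.   2.7] Mz 0.3218 jt6 0.13 w 0.0331 q6 1.417 qd6 0.197
```

jog_arm(
  series=[
    [0,0.06,0,0,0.025,0,0.8],
  ],
)

```text
time: 14.62
position: [0.5524, -0.0348, 0.1838]
tool_rot: [0.469, -0.529, 0.533, -0.465]
ft_force: [4.6, -7.5, 2.8]
grip_width: 0.0332
```

```bash
python3 tq.py
```

```text
t 14.62 loc [  1.4 -19.9 183.8] turn 1.522 F [ 5.9 -6.6  2.8] Mz 0.2208 jt6 0.1266 w 0.0332 q6 1.442 qd6 0.198
```

jog_arm(
  series=[
    [0,0.06,0,0,0.025,0,0.8],
  ],
)

```text
time: 14.75
position: [0.5522, -0.0348, 0.1838]
tool_rot: [0.462, -0.534, 0.539, -0.459]
ft_force: [3.5, -8.5, 3.2]
grip_width: 0.0331
```

```bash
python3 tq.py
```

```text
t 14.75 loc [  1.2 -19.9 183.8] turn 1.5468 F [ 5.  -7.7  3.2] Mz 0.2495 jt6 0.1233 w 0.0331 q6 1.467 qd6 0.198
```

jog_arm(
  series=[
    [0,0.06,0,0,0.025,0,0.8],
  ],
)

```text
time: 14.88
position: [0.552, -0.0348, 0.1837]
tool_rot: [0.456, -0.54, 0.544, -0.452]
ft_force: [2.5, -8.0, 3.9]
grip_width: 0.0328
```

```bash
python3 tq.py
```

```text
t 14.88 loc [  1.  -19.9 183.7] turn 1.5719 F [ 3.8 -7.5  3.9] Mz 0.2665 jt6 0.1196 w 0.0328 q6 1.492 qd6 0.198
```

jog_arm(
  series=[
    [0,0.06,0,0,0.025,0,0.8],
  ],
)

```text
time: 15.0
position: [0.5519, -0.0348, 0.1837]
tool_rot: [0.449, -0.546, 0.55, -0.445]
ft_force: [3.0, -8.9, 3.8]
grip_width: 0.0329
```

```bash
python3 tq.py
```

```text
t 15.0 loc [  0.9 -19.9 183.7] turn 1.5969 F [ 4.6 -8.3  3.8] Mz 0.2418 jt6 0.1157 w 0.0329 q6 1.517 qd6 0.199
```

jog_arm(
  series=[
    [0,0.06,0,0,0.025,0,0.8],
  ],
)

```text
time: 15.12
position: [0.5518, -0.0348, 0.1836]
tool_rot: [0.442, -0.551, 0.555, -0.438]
ft_force: [3.1, -8.9, 3.7]
grip_width: 0.0331
```

```bash
python3 tq.py
```

```text
t 15.12 loc [  0.8 -19.9 183.6] turn 1.6218 F [ 4.6 -8.2  3.7] Mz 0.2254 jt6 0.1117 w 0.0331 q6 1.542 qd6 0.198
```

jog_arm(
  series=[
    [0,0.06,0,0,0.025,0,0.8],
  ],
)

```text
time: 15.25
position: [0.5516, -0.0347, 0.1835]
tool_rot: [0.435, -0.557, 0.561, -0.431]
ft_force: [2.7, -9.0, 3.4]
grip_width: 0.0326
```

```bash
python3 tq.py
```

```text
t 15.25 loc [  0.6 -19.9 183.5] turn 1.6469 F [ 4.3 -8.3  3.4] Mz 0.2141 jt6 0.108 w 0.0326 q6 1.567 qd6 0.199
```

jog_arm(
  series=[
    [0,0.13,0,0,0.05,0,0.8],
  ],
)

```text
time: 15.38
position: [0.5514, -0.0347, 0.1834]
tool_rot: [0.421, -0.568, 0.571, -0.417]
ft_force: [2.1, -8.6, 5.2]
grip_width: 0.0331
```

```bash
python3 tq.py
```

```text
t 15.38 loc [  0.4 -20.  183.4] turn 1.6975 F [ 3.6 -8.1  5.2] Mz 0.2386 jt6 -0.0605 w 0.0331 q6 1.618 qd6 0.401
```

jog_arm(
  series=[
    [0,0.13,0,0,0.05,0,0.8],
  ],
)

```text
time: 15.5
position: [0.5512, -0.0347, 0.1833]
tool_rot: [0.407, -0.578, 0.582, -0.402]
ft_force: [0.6, -9.1, 5.8]
grip_width: 0.033
```

```bash
python3 tq.py
```

```text
t 15.5 loc [  0.2 -20.  183.3] turn 1.7477 F [ 2.2 -8.9  5.8] Mz 0.2429 jt6 -0.035 w 0.033 q6 1.668 qd6 0.397
```

jog_arm(
  series=[
    [0,0.13,0,0,0.05,0,0.8],
  ],
)

```text
time: 15.62
position: [0.5509, -0.0347, 0.1831]
tool_rot: [0.392, -0.588, 0.592, -0.388]
ft_force: [0.8, -9.1, 5.9]
grip_width: 0.0329
```

```bash
python3 pic.py 5; python3 tq.py
```

```text
t 15.72 local mm [ -0.2 -19.9 183.1] yaw-th -1.7973 down [-0.003 -0.007 -1.   ] F [ 2.71 -7.76  4.22] M [-2.306  0.26   0.121] w 0.0329 q6 1.717
t 15.72 loc [ -0.2 -19.9 183.1] turn 1.7973 F [ 2.7 -7.8  4.2] Mz 0.1208 jt6 0.18 w 0.0329 q6 1.717 qd6 -0.017
```

View pics/side5.png

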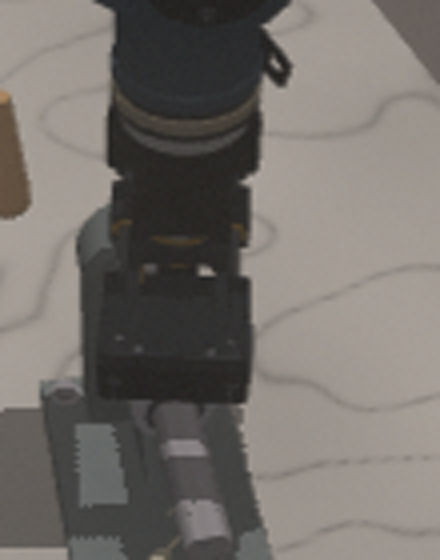

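jog_arm(
  series=[
    [0,0,0,0,0,0,1],
    [0,0,0,0,0,0,1],
    [0,0.06,0,0,0.025,0,1],
    [0,0.13,0,0,0.05,0,1],
  ],
  grip_force=60,
)

```text
time: 16.23
position: [0.5508, -0.0347, 0.183]
tool_rot: [0.378, -0.598, 0.601, -0.373]
ft_force: [1.1, -8.4, 5.7]
grip_width: 0.0322
```

```bash
python3 tq.py
```

```text
t 16.23 loc [ -0.2 -20.  183. ] turn 1.847 F [ 2.6 -8.1  5.7] Mz 0.2248 jt6 0.0891 w 0.0322 q6 1.767 qd6 0.197
```

jog_arm(
  series=[
    [0,0.06,0,0,0.025,0,1],
  ],
)

```text
time: 16.35
position: [0.5507, -0.0346, 0.1829]
tool_rot: [0.37, -0.602, 0.606, -0.365]
ft_force: [1.6, -8.4, 6.5]
grip_width: 0.0326
```

```bash
python3 tq.py
```

```text
t 16.35 loc [ -0.3 -20.  182.9] turn 1.872 F [ 3.  -8.   6.5] Mz 0.2628 jt6 0.0886 w 0.0326 q6 1.792 qd6 0.199
```

jog_arm(
  series=[
    [0,0.06,0,0,0.025,0,1],
  ],
)

```text
time: 16.48
position: [0.5506, -0.0346, 0.1828]
tool_rot: [0.362, -0.607, 0.61, -0.358]
ft_force: [0.0, -9.4, 5.2]
grip_width: 0.0322
```

```bash
python3 tq.py
```

```text
t 16.48 loc [ -0.4 -20.  182.8] turn 1.897 F [ 1.7 -9.2  5.2] Mz 0.261 jt6 0.0882 w 0.0322 q6 1.817 qd6 0.197
```

jog_arm(
  series=[
    [0,0.06,0,0,0.025,0,1],
  ],
)

```text
time: 16.6
position: [0.5506, -0.0346, 0.1828]
tool_rot: [0.355, -0.611, 0.615, -0.35]
ft_force: [0.3, -8.8, 5.1]
grip_width: 0.0324
```

```bash
python3 tq.py
```

```text
t 16.6 loc [ -0.4 -20.  182.8] turn 1.922 F [ 1.9 -8.6  5.1] Mz 0.2363 jt6 0.0881 w 0.0324 q6 1.842 qd6 0.198
```

jog_arm(
  series=[
    [0,0.1,0,0,0.04,0,1],
  ],
)

```text
time: 16.73
position: [0.5505, -0.0346, 0.1827]
tool_rot: [0.342, -0.618, 0.622, -0.338]
ft_force: [-0.2, -9.7, 6.3]
grip_width: 0.0323
```

```bash
python3 tq.py
```

```text
t 16.73 loc [ -0.5 -20.  182.7] turn 1.9624 F [ 1.6 -9.6  6.3] Mz 0.2421 jt6 -0.0087 w 0.0323 q6 1.883 qd6 0.319
```

jog_arm(
  series=[
    [0,0.1,0,0,0.04,0,1],
  ],
)

```text
time: 16.85
position: [0.5505, -0.0347, 0.1826]
tool_rot: [0.33, -0.625, 0.628, -0.325]
ft_force: [-0.3, -9.4, 6.7]
grip_width: 0.0327
```

```bash
python3 tq.py
```

```text
t 16.85 loc [ -0.5 -20.1 182.6] turn 2.0026 F [ 1.3 -9.3  6.7] Mz 0.1823 jt6 0.0166 w 0.0327 q6 1.923 qd6 0.317
```

jog_arm(
  series=[
    [0,0.1,0,0,0.04,0,1],
  ],
)

```text
time: 16.98
position: [0.5505, -0.0346, 0.1825]
tool_rot: [0.317, -0.631, 0.635, -0.313]
ft_force: [-0.0, -8.9, 6.5]
grip_width: 0.0323
```

```bash
python3 tq.py
```

```text
t 16.98 loc [ -0.5 -20.  182.5] turn 2.0425 F [ 1.5 -8.8  6.5] Mz 0.2449 jt6 0.0309 w 0.0323 q6 1.963 qd6 0.316
```

jog_arm(
  series=[
    [0,0.1,0,0,0.04,0,1],
  ],
)

```text
time: 17.1
position: [0.5504, -0.0346, 0.1824]
tool_rot: [0.305, -0.638, 0.641, -0.3]
ft_force: [0.6, -9.7, 6.1]
grip_width: 0.0326
```

```bash
python3 tq.py
```

```text
t 17.1 loc [ -0.6 -20.  182.4] turn 2.0825 F [ 2.2 -9.4  6.1] Mz 0.2646 jt6 0.0497 w 0.0326 q6 2.002 qd6 0.316
```

jog_arm(
  series=[
    [0,0.1,0,0,0.04,0,1],
  ],
)

```text
time: 17.23
position: [0.5504, -0.0346, 0.1824]
tool_rot: [0.292, -0.644, 0.647, -0.287]
ft_force: [-0.4, -9.6, 6.2]
grip_width: 0.0331
```

```bash
python3 tq.py
```

```text
t 17.23 loc [ -0.6 -20.1 182.4] turn 2.1225 F [ 1.3 -9.6  6.2] Mz 0.2719 jt6 0.0715 w 0.0331 q6 2.042 qd6 0.316
```

jog_arm(
  series=[
    [0,0.1,0,0,0.04,0,1],
  ],
)

```text
time: 17.35
position: [0.5504, -0.0346, 0.1823]
tool_rot: [0.279, -0.649, 0.653, -0.274]
ft_force: [-0.3, -9.3, 7.6]
grip_width: 0.0329
```

```bash
python3 tq.py
```

```text
t 17.35 loc [ -0.6 -20.1 182.3] turn 2.1624 F [ 1.3 -9.2  7.6] Mz 0.3387 jt6 0.0958 w 0.0329 q6 2.082 qd6 0.316
```

jog_arm(
  series=[
    [0,0.1,0,0,0.04,0,1],
  ],
)

```text
time: 17.48
position: [0.5503, -0.0346, 0.1823]
tool_rot: [0.266, -0.654, 0.658, -0.261]
ft_force: [0.2, -10.0, 6.9]
grip_width: 0.033
```

```bash
python3 tq.py
```

```text
t 17.48 loc [ -0.7 -20.1 182.3] turn 2.2023 F [ 1.9 -9.8  6.9] Mz 0.41 jt6 0.1217 w 0.033 q6 2.122 qd6 0.317
```

jog_arm(
  series=[
    [0,0.1,0,0,0.04,0,1],
  ],
)

```text
time: 17.6
position: [0.5503, -0.0346, 0.1822]
tool_rot: [0.252, -0.66, 0.663, -0.248]
ft_force: [-0.6, -9.3, 7.4]
grip_width: 0.0324
```

```bash
python3 tq.py
```

```text
t 17.6 loc [ -0.7 -20.1 182.2] turn 2.2422 F [ 1.  -9.2  7.4] Mz 0.3627 jt6 0.1496 w 0.0324 q6 2.162 qd6 0.315
```

jog_arm(
  series=[
    [0,0.1,0,0,0.04,0,1],
  ],
)

```text
time: 17.73
position: [0.5503, -0.0347, 0.1821]
tool_rot: [0.239, -0.664, 0.668, -0.235]
ft_force: [0.6, -10.7, 8.7]
grip_width: 0.0326
```

```bash
python3 tq.py
```

```text
t 17.73 loc [ -0.7 -20.1 182.1] turn 2.2821 F [  2.4 -10.5   8.7] Mz 0.3778 jt6 0.1779 w 0.0326 q6 2.202 qd6 0.315
```

jog_arm(
  series=[
    [0,0,0,0,0.02,0,1],
  ],
)

```text
time: 17.85
position: [0.5503, -0.0347, 0.1822]
tool_rot: [0.233, -0.667, 0.67, -0.228]
ft_force: [-0.0, -10.2, 7.8]
grip_width: 0.0326
```

```bash
python3 tq.py
```

```text
t 17.85 loc [ -0.7 -20.1 182.2] turn 2.3015 F [  1.8 -10.1   7.8] Mz 0.3974 jt6 0.3209 w 0.0326 q6 2.221 qd6 0.155
```

jog_arm(
  series=[
    [0,0,0,0,0.015,0,1],
  ],
)

```text
time: 17.98
position: [0.5502, -0.0347, 0.1821]
tool_rot: [0.228, -0.668, 0.672, -0.223]
ft_force: [-0.3, -10.1, 8.6]
grip_width: 0.0327
```

```bash
python3 tq.py
```

```text
t 17.98 loc [ -0.8 -20.1 182.1] turn 2.3162 F [  1.5 -10.    8.6] Mz 0.4143 jt6 0.3389 w 0.0327 q6 2.236 qd6 0.119
```

jog_arm(
  series=[
    [0,0,0,0,0,0,0.4],
    [0,0,0,0,0,0,0],
    [0,0,0,0,0,0,-0.5],
    [0,0,0,0,0,0,-0.6],
    [0,0,0,0,0,0,-0.6],
  ],
)

```text
time: 18.6
position: [0.5515, -0.0305, 0.1812]
tool_rot: [-0.225, 0.671, -0.67, 0.224]
ft_force: [0.2, -0.6, -0.0]
grip_width: 0.0641
```

```bash
python3 tq.py
```

```text
t 18.6 loc [ -0.3 -15.8 181.2] turn 2.3197 F [ 0.3 -0.5 -0. ] Mz -0.03 jt6 -0.0002 w 0.0641 q6 2.237 qd6 0.0
```

jog_arm(
  series=[
    [0,-15,0,0,0,0,-0.6],
    [0,-50,0,0,0,0,-0.6],
    [0,-100,0,0,0,0,-0.6],
    [0,-150,0,0,0,0,-0.6],
    [0,-150,0,0,0,0,-0.6],
  ],
)

```text
time: 19.23
position: [0.5549, -0.0316, 0.3378]
tool_rot: [0.221, -0.668, 0.673, -0.228]
ft_force: [-0.0, -0.5, -1.0]
grip_width: 0.0696
```

```bash
python3 pic.py 6; python3 tq.py
```

```text
t 19.32 local mm [ 3.000e-01 -1.610e+01  3.328e+02] yaw-th -2.3198 down [ 0.002  0.    -1.   ] F [-0.38 -0.18  0.17] M [ 0.058  0.146 -0.034] w 0.0697 q6 2.237
t 19.32 loc [ 3.000e-01 -1.610e+01  3.328e+02] turn 2.3198 F [-0.4 -0.2  0.2] Mz -0.0342 jt6 -0.0007 w 0.0697 q6 2.237 qd6 -0.0
```

View pics/side6.png

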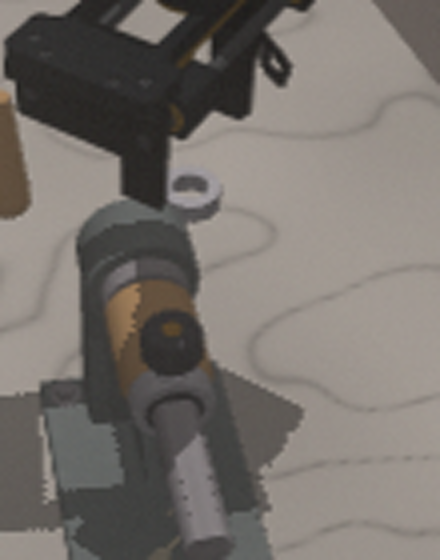

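View pics/top6.png

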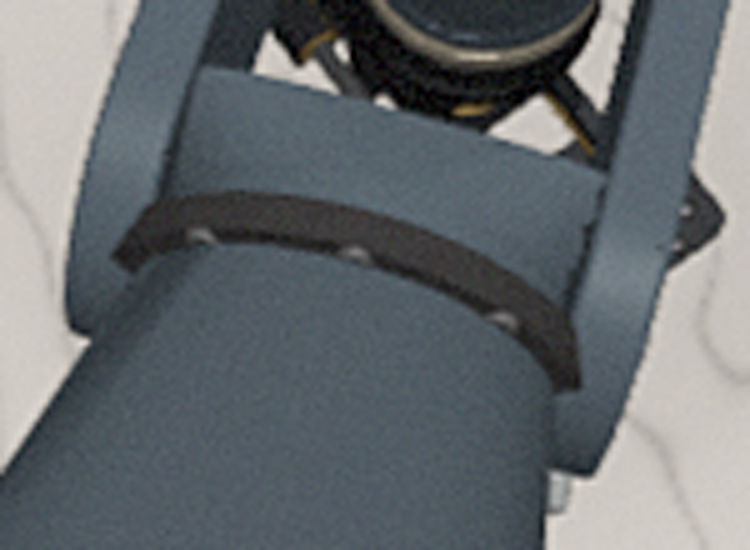

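jog_arm(
  series=[
    [-110,0,-230,0,0,0,-0.6],
    [-110,0,-230,0,0,0,-0.6],
    [-110,0,-230,0,0,0,-0.6],
    [-110,0,-230,0,0,0,-0.6],
    [-110,0,-230,0,0,0,-0.6],
    [-110,0,-230,0,0,0,-0.6],
  ],
)

```text
time: 20.08
position: [0.5008, 0.2187, 0.3305]
tool_rot: [0.226, -0.67, 0.671, -0.224]
ft_force: [-0.9, -0.4, 0.6]
grip_width: 0.0694
```

```bash
python3 pic.py 7
python3 - <<'E'
from st import *
from scipy.optimize import least_squares
for n in("side","top"):
    c=dict(np.load(f'pics/{n}7.npz')); X=cloud(c).reshape(-1,3); d=X-O
    L=np.c_[d@ex,d@ey,X[:,2]][c["depth"].ravel()>0]
    L=L[(abs(L[:,0])<.08)&(abs(L[:,1])<.14)&(L[:,2]>.12)&(L[:,2]<.23)]
    k=(L[:,2]>.192)&(abs(L[:,1])<.06); K=L[k]
    def g(v):
        a,yc,rc=v; x=K[:,0];z=K[:,2]-.15
        rad=x*np.sin(a)+z*np.cos(a)-rc; tan=x*np.cos(a)-z*np.sin(a); rr=np.hypot(tan,K[:,1]-yc)
        return np.maximum(rr-.017,abs(rad)-.012)
    r=least_squares(g,[0,-.02,.052],loss='soft_l1',f_scale=.001) if len(K)>20 else None
    print(n,len(K),r and r.x.round(4), K.mean(0).round(4) if len(K) else '')
    up=(abs(L[:,0])<.012)&(L[:,2]>.155)
    for y in np.arange(-.05,.08,.003):
        m=up&(L[:,1]>=y)&(L[:,1]<y+.003)
        print(round(y,3),m.sum(),L[m,2].max().round(3) if m.any() else '',L[m,2].min().round(3) if m.any() else '',end=' | ')
    print()
E
```

```text
t 20.18 local mm [-92.7 219.6 331. ] yaw-th -2.3214 down [-0.001 -0.001 -1.   ] F [0.34 0.44 0.04] M [ 0.017  0.193 -0.043] w 0.0696 q6 2.702
side 219 [-0.022  -0.0204  0.0503] [-0.0025 -0.026   0.208 ]
-0.05 13 0.162 0.156 | -0.047 9 0.162 0.155 | -0.044 14 0.163 0.156 | -0.041 15 0.209 0.158 | -0.038 51 0.213 0.157 | -0.035 32 0.214 0.158 | -0.032 49 0.213 0.157 | -0.029 43 0.214 0.158 | -0.026 17 0.214 0.172 | -0.023 14 0.215 0.171 | -0.02 15 0.216 0.172 | -0.017 11 0.214 0.172 | -0.014 5 0.213 0.212 | -0.011 12 0.214 0.21 | -0.008 6 0.214 0.21 | -0.005 0   | -0.002 0   | 0.001 0   | 0.004 0   | 0.007 0   | 0.01 0   | 0.013 0   | 0.016 0   | 0.019 1 0.172 0.172 | 0.022 1 0.172 0.172 | 0.025 2 0.173 0.172 | 0.028 7 0.175 0.171 | 0.031 8 0.174 0.171 | 0.034 7 0.173 0.171 | 0.037 9 0.173 0.171 | 0.04 11 0.175 0.17 | 0.043 9 0.174 0.17 | 0.046 10 0.175 0.171 | 0.049 8 0.174 0.17 | 0.052 7 0.173 0.17 | 0.055 13 0.178 0.17 | 0.058 17 0.178 0.168 | 0.061 11 0.179 0.174 | 0.064 6 0.177 0.174 | 0.067 10 0.178 0.173 | 0.07 22 0.187 0.175 | 0.073 20 0.187 0.176 | 0.076 11 0.188 0.182 | 0.079
[... 390 characters left out ...]
011 15 0.215 0.171 | -0.008 16 0.215 0.169 | -0.005 16 0.216 0.171 | -0.002 12 0.211 0.172 | 0.001 14 0.178 0.17 | 0.004 14 0.176 0.17 | 0.007 13 0.174 0.171 | 0.01 14 0.176 0.17 | 0.013 14 0.176 0.169 | 0.016 12 0.176 0.17 | 0.019 14 0.174 0.17 | 0.022 14 0.174 0.169 | 0.025 14 0.175 0.171 | 0.028 11 0.176 0.169 | 0.031 13 0.175 0.169 | 0.034 13 0.177 0.17 | 0.037 13 0.176 0.17 | 0.04 14 0.177 0.169 | 0.043 13 0.176 0.169 | 0.046 13 0.176 0.17 | 0.049 12 0.177 0.17 | 0.052 15 0.177 0.169 | 0.055 13 0.175 0.169 | 0.058 12 0.175 0.169 | 0.061 15 0.179 0.168 | 0.064 14 0.18 0.172 | 0.067 13 0.178 0.171 | 0.07 14 0.179 0.173 | 0.073 18 0.186 0.172 | 0.076 14 0.189 0.183 | 0.079 14 0.188 0.183 |
```

View pics/top7.png

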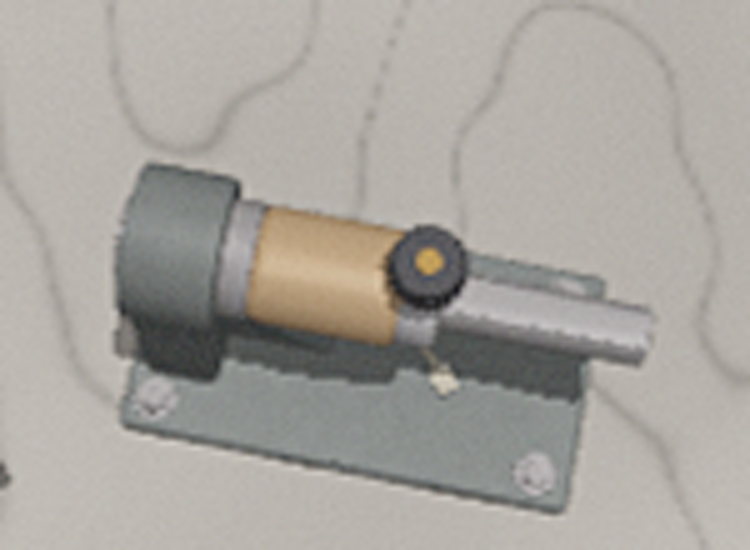

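View pics/side7.png

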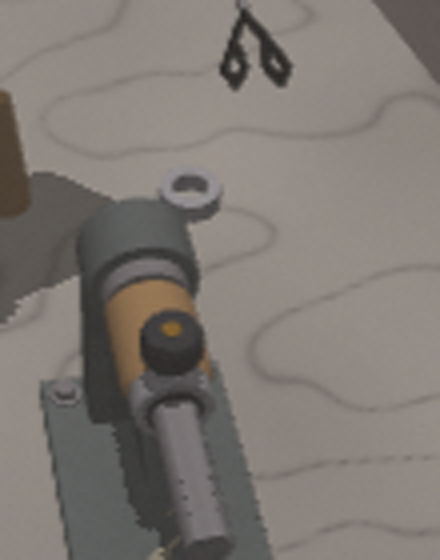

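```bash
python3 -c "
from rig import *
print(hand_in())"
```

```text
the job is handed in; nothing more can be done
None
```

The forming block is locked on its shaft and I handed the job in after about 20 s; it gave no verdict.

**What I did:** I swung the collar upright with the open jaws, closed them on the knob and slid collar and block along. I stopped when travel stalled at the shoulder, with about 9 N at the wrist. I then turned the screw 2.3 rad clockwise, opened the jaws and moved the arm clear.

**Torque:**
- Free turning averaged about 0.25 N m and was the same at 40 N and 60 N grip, so the knob was not slipping in the pads.
- The torque began to climb at about 2.0 rad. The last two readings while turning were 0.40 and 0.41 N m.
- Single readings scatter by about 0.04 N m. Fitting the climb gives about 0.41 N m.

**Last pictures:**
- They show no gap on either side of the block.
- The depth fit puts the screw 0.02 to 0.04 rad from upright and the knob 50 mm from the shaft axis, as when tight.
- The two cameras disagree by about 3 mm on where things sit along the shaft, so the closed gaps rest on the stall and how the pictures look.
- The spare collar, the cone (partly in view) and the hook on the base plate looked unmoved. The cuff, buckle, jar and other hook were outside the final close-up crops, so I did not recheck them. I felt no unexpected contact.

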